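# Bond-stack cartons on the indexing turntable

## Task

Turn the packing turntable by its red handle until the handle stands at the yellow mark, and stack all the cartons there on the grey loading strip like brickwork, flat and lengthwise along the strip: three end to end in the bottom row as the black lines show, the next ones centred over the joints of that row, and a sixth, if there is one, over the joint of the second row. Then turn the loaded table three clicks counter-clockwise (seen from above), so that the stack faces the taping side, with every carton still in its place. Leave the beaker, the paste cup and the scraper alone.

Things in the scene. Friction and masses are not known exactly. Their poses are not given: they have to be found in the camera images.
- turntable (a joint): indexing turntable: a white disc 240 mm across on a grey drum. Angle in rad, growing counter-clockwise from above; 0 = red handle at the yellow mark. A spring detent clicks every 30 degrees (0.524 rad); let go, it snaps to the nearest. Range -3 to 3; up to 10 N at the handle rides over a click. Starts two or three clicks clockwise of the mark
- disc_top (a point): centre of the disc's upper face, 42 mm above the bench; this frame turns with the disc: z up, y along the grey loading strip (42 x 206 mm, centred, with black lines 34 mm either side of the centre that mark the joints of the bottom row), -x towards the red handle
- handle (a point): the red handle of the turntable, an upright round post 18 mm across, standing 50 mm up from the disc at 105 mm from the disc's axis (on its -x side); this point lies on the post's axis, 28 mm above the disc, where to grip it; it turns with the disc
- stand_mark (a point): middle of the yellow mark, on a low tongue (40 mm wide, 22 mm high, reaching 160 mm from the axis) of the fixed grey drum (238 mm across), 141 mm from the turntable's axis and 23 mm above the bench; the red handle stands in line with it in the loading position
- carton_1_mid (a point): a cardboard carton with tape round its middle, 66 mm long (along its y axis) and 38 x 38 mm square in section (x and z), about 120 g; any of its four long faces may lie up. This point is its centre, half-way up. All cartons are alike and lie on the bench at the start; four to six of them are there
- carton_2_mid (a point): a cardboard carton with tape round its middle, 66 mm long (along its y axis) and 38 x 38 mm square in section (x and z), about 120 g; any of its four long faces may lie up. This point is its centre, half-way up. All cartons are alike and lie on the bench at the start; four to six of them are there
- carton_3_mid (a point): a cardboard carton with tape round its middle, 66 mm long (along its y axis) and 38 x 38 mm square in section (x and z), about 120 g; any of its four long faces may lie up. This point is its centre, half-way up. All cartons are alike and lie on the bench at the start; four to six of them are there
- carton_4_mid (a point): a cardboard carton with tape round its middle, 66 mm long (along its y axis) and 38 x 38 mm square in section (x and z), about 120 g; any of its four long faces may lie up. This point is its centre, half-way up. All cartons are alike and lie on the bench at the start; four to six of them are there
- carton_5_mid (a point): a cardboard carton with tape round its middle, 66 mm long (along its y axis) and 38 x 38 mm square in section (x and z), about 120 g; any of its four long faces may lie up. This point is its centre, half-way up. All cartons are alike and lie on the bench at the start; four to six of them are there
- carton_6_mid (a point): a cardboard carton with tape round its middle, 66 mm long (along its y axis) and 38 x 38 mm square in section (x and z), about 120 g; any of its four long faces may lie up. This point is its centre, half-way up. All cartons are alike and lie on the bench at the start; four to six of them are there
- beaker: bystander: small steel beaker, 70 mm across, 69 mm tall; origin at the centre of its underside
- paste_cup: bystander: sealed clear cup of orange paste, 104 mm across, 46 mm tall; origin at the centre of its underside
- scraper_tool: bystander: scraper with blue handle and steel blade, 60 x 164 x 14 mm, lying flat; origin at the centre of its underside, y along it
Things that resemble listed ones, but are neither listed nor needed, are in the scene too. What is shaped like the part that bears carton_5_mid but blue or green is not meant.

How it is judged:
By the outcome, as a careful person would: the job done as asked, in the order asked, and still so for the second after the job is handed in, with the robot touching nothing.
Of carton_1, carton_2, carton_3, carton_4, carton_5, carton_6 only 4 to 6 are there at a start; the rules pass over those that are not, and their reading is None.
At some moment in a run one of carton_1, carton_2, carton_3, carton_4, carton_5, carton_6 may be knocked a few centimetres aside while the robot is not near it.
Once in a run the grip may slacken for a moment while it holds something.
It also fails if it takes over 210 s, if anything falls off the work surface, if the arm or the gripper's body presses on something with over 40 N, if the wrist force passes 120 N, or if a joint passes its speed limit or range.

## Robot

A 6-joint arm with a two-finger parallel gripper is mounted at the origin on a cart in front of the work surface, level with it; the furniture and walls round the work are solid. World frame = base frame: x ahead of the robot, y to its left, z up, the work surface at z = 0. Lengths are in m, angles in rad, forces in N, time in s.
With the tool pointing down it reaches from about 0.425 to 0.925 m from the base axis. Payload 12.5 kg.
Tool frame: the origin (TCP) lies on the centre line of the jaws, within the pads' length; the fingertips stand 17 mm ahead of it and the grasp point (between the pads) lies 2 mm behind it; z points along the fingers, y is the line along which they close (so a half turn about z gives the same grasp; the last joint's range is limited). The gripper opens to 85 mm and grips with 20 to 120 N. Pads are 22 mm wide; open, the fingers measure 114 mm over their backs; the gripper's body (76 mm by 85 mm) begins 54 mm behind the grasp point. The pads swing forward as they close: fully open they stand 13 mm farther back than shut.
Start: joints at [-1.217, 0.491, 1.559, -0, 1.092, -0.106], TCP at [0.277, -0.56, 0.248] pointing down, gripper open.
Joint ranges: [-3.1, 3.1], [-0.84, 2.19], [0.05, 2.79], [-1.13, 4.28], [0.06, 2.93], [-2.69, 2.69]. Speed limits (rad/s): [2.22, 2.22, 2.79, 3.14, 3.14, 3.14].

## Interface

Orientations are given as [roll, pitch, yaw] about the fixed x, y, z axes, in that order (R = Rz(yaw) Ry(pitch) Rx(roll)).
In Python, from plant import telemetry, vision, bot gives the robot as it stands.
- The arm moves only by the tool send_rows, never from a script. Its argument "deltas" is one flat list of numbers, 7 for each row, row after row: the turn, a rotation vector about the tool's x, y, z in degrees, then the shift along the tool's x, y, z in mm, then the gripper's target within -1 to 1 (fully open at 1, half-way at 0, shut at -1). A call has 1 to 12 rows; each row is the pose to reach, as a shift and turn from the pose commanded when the call began, along the tool's axes at that moment; what a row does not reach only later rows make up. A row lasts 1/8 s, in which the tool goes at most 62.5 mm and 10.7 degrees, less where a joint would pass 70% of its speed; a pose out of reach is approached as far as the arm can. A call with a gripper value outside its range is refused whole. The fingers move at their own pace and stop on an object; "newtons" is the grip in N (left out, the last holds). Time passes only in rows, so rows that repeat a pose let the fingers close. It gives the time, the measured TCP pose, the force, the opening and the grip force at its end, in the units of the state.
- telemetry.get_obs(): the state, without advancing time (a new reading comes with each control period).
- vision.get_image(name): name is "side" or "top"; returns the picture (420x560x3 uint8, red, green, blue); there is no depth.
- vision.camera_info(name): a dict with "mtx" (3x3 intrinsics, pixels), "extrinsics" (4x4, takes a point from world to camera coordinates). Camera axes: x right, y up, looking along -z (the intrinsics and any distortion apply to the point x, -y, -z); pixel columns grow to the right and rows downward; lengths in m; the calibration is good to about 2 mm. A picture is of the moment at which its call begins. camera_info takes no time and is no camera call.
- bot.finish_job(): hands the job in; it is judged then, once.
Trained networks look in the newest picture that a camera, given by its name, has taken for a name from the list of things; names that differ only in an ending like _2 or _b are one class to them, and where a whole thing is asked for, a point or a joint stands for the part that bears it (a point fixed in the world has none). Each returns a list of dicts, best first, with "confidence" (0 to 1); they miss things now and then, are a little off and sometimes report something else, mostly with a low value. They report only what shows in the picture. A call takes as long as a camera call. They do not tell look-alikes from the thing itself.
- vision.search_frame(name, camera): "rect" ([centre column, centre row, width, height] in pixels, round what is visible of it).
The state is a dict: "t": time; "joint_pos": joint angles; "qvel": joint speeds; "effort": joint torques, N m; "eef_pos": TCP position; "ee_rot": TCP orientation; "contact_force": force on the tool from outside, world axes, zero at the start; "wrist_torque": the same for the moment, N m; "width": opening from 0.0 (shut) to 1.0 (fully open); "finger_force": force on a finger pad.
Only numpy, scipy, OpenCV 4.12 (cv2) and the standard library are available. Lean on these libraries where they do the work, as an engineer would, in place of code of your own. Each camera call takes 0.05 s, during which the arm holds its last target. There are 200 camera calls.

## Working session

There is one attempt and no reset: what is moved stays moved. The work goes in short steps, Python scripts to look and compute and a tool call to move; the robot and the scene stay as the last step left them, time stands still between calls to the robot, and variables do not carry over. Pictures are saved under pics/ and viewed, at most 14 in all, crops included, and the job is handed in when it is done.

Besides the shell and the picture viewer there is one more tool, called as name(argument=value, ...) on one line, values as JSON. send_rows: Moves the arm, as the interface text tells. Its arguments: {"type":"object","properties":{"deltas":{"type":"array"},"newtons":{"type":"number"}},"required":["deltas"]}

```bash
mkdir -p pics; ls; cat > h.py <<'E'
import numpy as np, cv2
from plant import telemetry, vision, bot
def snap(cam,fn=None):
    im=vision.get_image(cam)
    if fn: cv2.imwrite('pics/'+fn,cv2.cvtColor(im,cv2.COLOR_RGB2BGR))
    return im
def ray(cam,uv):
    ci=vision.camera_info(cam);K=np.array(ci['mtx']);E=np.array(ci['extrinsics'])
    p=np.linalg.inv(K)@np.array([uv[0],uv[1],1.]);d=np.array([p[0],-p[1],-p[2]])
    R=E[:3,:3];t=E[:3,3];return -R.T@t,R.T@d
def at_z(cam,uv,z):
    o,d=ray(cam,uv);return o+d*(z-o[2])/d[2]
def proj(cam,P):
    ci=vision.camera_info(cam);K=np.array(ci['mtx']);E=np.array(ci['extrinsics'])
    c=E[:3,:3]@np.array(P)+E[:3,3];q=K@np.array([c[0],-c[1],-c[2]]);return q[:2]/q[2]
E
python3 - <<'E'
from h import *
for c in('top','side'):
    snap(c,c+'0.png');i=vision.camera_info(c);print(i, ray(c,(280,210)))
    for n in('carton_1_mid','handle','disc_top'):
        print(c,n,[(np.round(d['rect']).tolist(),round(d['confidence'],2)) for d in vision.search_frame(n,c)])
print(telemetry.get_obs())
E
```

```text
pics
{'mtx': array([[458.0762563 ,   0.        , 273.65113824],
       [  0.        , 458.0762563 , 211.08525193],
       [  0.        ,   0.        ,   1.        ]]), 'extrinsics': array([[-2.53006472e-02, -9.99679797e-01,  4.25596974e-04,
        -2.73432121e-03],
       [ 9.86284153e-01, -2.48921540e-02,  1.63168472e-01,
        -4.67896095e-01],
       [-1.63105631e-01,  4.54802751e-03,  9.86598129e-01,
        -1.20328770e+00],
       [ 0.00000000e+00,  0.00000000e+00,  0.00000000e+00,
         1.00000000e+00]])} (array([ 0.26514632, -0.0089078 ,  1.26350845]), array([ 0.16509162, -0.0184624 , -0.98620566]))
top carton_1_mid [([166.0, 198.0, 29.0, 23.0], 0.64), ([216.0, 236.0, 24.0, 20.0], 0.24)]
top handle [([311.0, 181.0, 88.0, 85.0], 0.95), ([171.0, 236.0, 32.0, 23.0], 0.25)]
top disc_top [([310.0, 182.0, 87.0, 85.0], 0.56)]
{'mtx': array([[467.54721871,   0.        , 283.8694969 ],
       [  0.        , 467.54721871, 212.38712579],
       [  0.        ,   0.        ,   1.        ]]), 'extrinsics': array([[-0.99976425, -0.00885223,  0.01982646,  0.45806729],
       [ 0.021354
[... 420 characters left out ...]
': 0.4, 'joint_pos': array([-1.21656687e+00,  4.90999660e-01,  1.55897736e+00,  1.03941316e-05,
        1.09167703e+00, -1.05597799e-01]), 'qvel': array([ 6.49879923e-04, -9.96198934e-04, -8.94043250e-04, -2.14102705e-04,
       -5.81917671e-04,  3.39258876e-05]), 'effort': array([-1.00824800e-03, -6.17710018e+01, -2.61583436e+01, -1.01438443e-04,
        1.10018056e-03,  9.26644771e-05]), 'eef_pos': array([ 0.27739065, -0.56005894,  0.24823832]), 'ee_rot': array([-3.14153257e+00, -1.56434730e-05,  4.59822459e-01]), 'contact_force': array([-1.33105257,  0.64898957,  0.59292399]), 'wrist_torque': array([ 0.02780081, -0.04948655, -0.04867234]), 'finger_force': 0.0, 'width': 1.0013304503168157}
```

```bash
python3 - <<'E'
import cv2
a=cv2.imread('pics/top0.png');c=a[110:310,120:385];print(cv2.imwrite('pics/top0c.png',cv2.resize(c,None,fx=3,fy=3,interpolation=cv2.INTER_CUBIC)))
a=cv2.imread('pics/side0.png');cv2.imwrite('pics/side0c.png',cv2.resize(a[130:330,150:415],None,fx=3,fy=3,interpolation=cv2.INTER_CUBIC))
E
```

```text
True
```

View pics/top0.png

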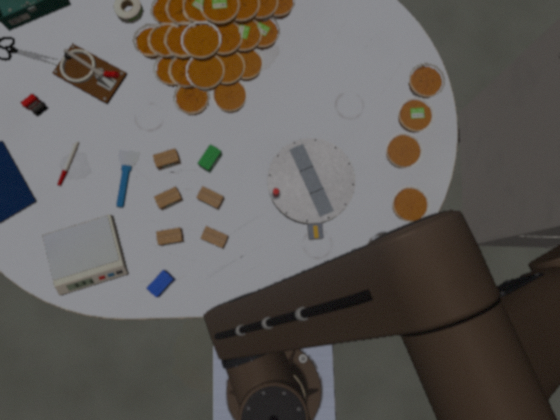

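View pics/top0c.png

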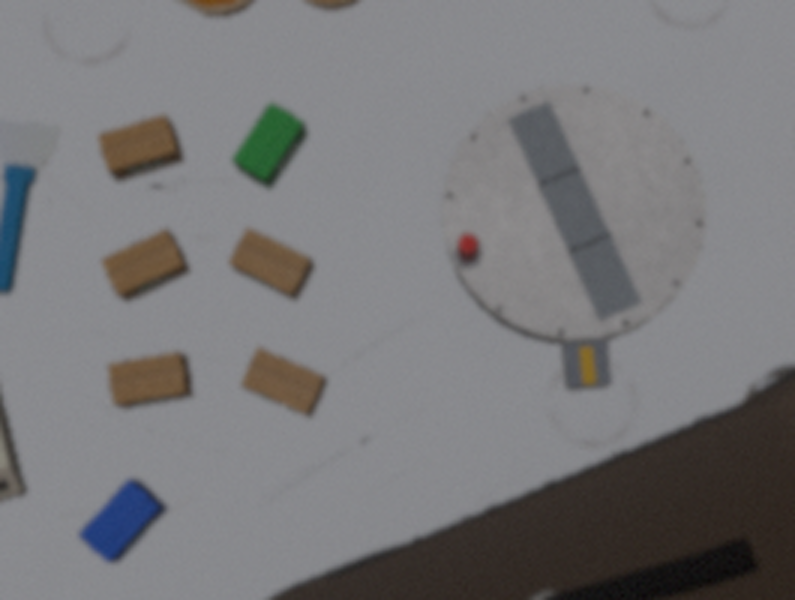

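View pics/side0.png

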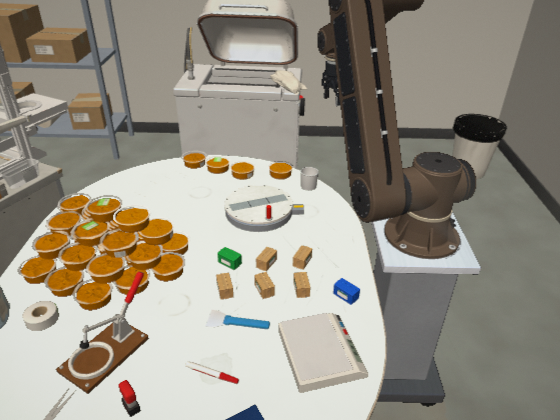

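```bash
cat >> h.py <<'E'
def cartons(im,box,cam='top',z=0.038,lo=(8,70,90),hi=(22,190,235),amin=150):
    h=cv2.cvtColor(im,cv2.COLOR_RGB2HSV);m=cv2.inRange(h,lo,hi);k=np.zeros_like(m);x0,y0,x1,y1=box;k[y0:y1,x0:x1]=255
    m&=k;m=cv2.morphologyEx(m,cv2.MORPH_CLOSE,np.ones((3,3)))
    out=[]
    for c in cv2.findContours(m,cv2.RETR_EXTERNAL,cv2.CHAIN_APPROX_NONE)[0]:
        if cv2.contourArea(c)<amin: continue
        w=np.array([at_z(cam,p,z)[:2] for p in c[:,0]],np.float32)
        (cx,cy),(a,b),t=cv2.minAreaRect(w*1000)
        if a<b: a,b,t=b,a,t+90
        out.append((c.reshape(-1,2).mean(0).round(),round(cx),round(cy),round(a),round(b),round((t+90)%180-90)))
    return out
E
python3 - <<'E'
from h import *
im=snap('top')
h=cv2.cvtColor(im,cv2.COLOR_RGB2HSV)
for u,v in((166,158),(168,198),(214,237),(276,192),(316,231),(283,170)): print(h[v,u])
for r in cartons(im,(140,130,250,260)): print(*r)
P=lambda u,v,z:at_z('top',(u,v),z).round(3)
print('strip ends',P(298,147,.042),P(327,213,.042),'disc',P(310,181,.042))
print('mark',P(120+588/3,110+366/3,.023),'handle top',P(120+468/3,110+246/3,.092))
print('blue',P(160,283,.038),'green',P(210,158,.038))
print('beaker', at_z('side',(309,186),0), 'rim',at_z('side',(309,171),.069))
m=((h[...,0]<6)|(h[...,0]>174))&(h[...,1]>150);m[:,:260]=0;m[:,300:]=0;ys,xs=np.nonzero(m);print(xs.mean(),ys.mean(),len(xs))
E
```

```text
[ 15 114 110]
[ 16 115 109]
[ 16 102 110]
[  0 167 127]
[ 21 174 129]
[  0   2 131]
[169. 236.] 407 269 63 36 -82
[214. 237.] 402 148 62 34 65
[167. 197.] 514 274 64 34 -64
[210. 197.] 512 159 62 34 62
[165. 157.] 626 281 63 35 -74
strip ends [ 0.645 -0.086  0.042] [ 0.458 -0.158  0.042] disc [ 0.548 -0.116  0.042]
mark [ 0.41  -0.129  0.023] handle top [ 0.509 -0.022  0.092]
blue [0.283 0.291 0.038] green [0.621 0.158 0.038]
beaker [ 0.36291508 -0.30417638  0.        ] rim [ 0.36652415 -0.30023339  0.069     ]
275.61538461538464 191.3846153846154 13
```

```bash
cat >> h.py <<'E'
from scipy.spatial.transform import Rotation as Ro
def rows(T):  # T: list of (x,y,z mm, yaw deg) -> tool-frame deltas from present pose
    o=telemetry.get_obs();R=Ro.from_euler('xyz',o['ee_rot']);p=o['eef_pos']*1000
    for x,y,z,w in T:
        d=R.inv().apply(np.array([x,y,z])-p);r=(R.inv()*Ro.from_euler('xyz',[180,0,w],degrees=True)).as_rotvec(degrees=True)
        print((x,y,z,w),'->',r.round(1).tolist(),d.round(1).tolist())
def arc(c,r,a0,a1,z,n,off):
    return [(c[0]+r*np.cos(np.radians(a)),c[1]+r*np.sin(np.radians(a)),z,a+off) for a in np.linspace(a0,a1,n)]
E
python3 - <<'E'
from h import *
P=lambda u,v,z:at_z('top',(120+u/3,110+v/3),z)[:2]
cs=[P(u,v,.042) for u,v in((511,120),(549,103),(640,300),(601,319))];c=np.mean(cs,0)
ax=(cs[0]+cs[1]-cs[2]-cs[3])/2;print('axis',c,'len',np.linalg.norm(ax),'strip ang',np.degrees(np.arctan2(ax[1],ax[0])))
for n,q in(('mark',P(588,366,.023)),('handle',P(468,243,.090))):
    d=q-c;print(n,q,np.hypot(*d),np.degrees(np.arctan2(d[1],d[0]))%360)
dots=[(586,90),(647,112),(688,160),(699,223),(677,283),(626,323),(561,332),(499,308),(450,195),(473,135),(523,98)]
D=np.array([P(u,v,.042)-c for u,v in dots]);print(np.degrees(np.arctan2(D[:,1],D[:,0])).round(),np.hypot(*D.T).round(3))
print('yellow side', at_z('side',(297,207),.023), 'handle side top',at_z('side',(269,206),.092),'strip c side',at_z('side',(260,203),.042))
rows([(509,-20,200,111),(509,-20,68,111)])
E
```

```text
axis [ 0.55122825 -0.12038061] len 0.20148700352207952 strip ang 21.933296606820903
mark [ 0.40958199 -0.12850384] 0.14187900067940531 183.2822468333842
handle [ 0.51222859 -0.02180638] 0.10600873703526227 111.58561023843778
[  -7.  -38.  -68.  -98. -128. -158.  172.  141.   82.   51.   22.] [0.114 0.114 0.114 0.114 0.114 0.114 0.114 0.115 0.114 0.116 0.115]
yellow side [ 0.41313715 -0.12089073  0.023     ] handle side top [ 0.50901305 -0.02013299  0.092     ] strip c side [ 0.54373515 -0.11271874  0.042     ]
(509, -20, 200, 111) -> [-0.0, -0.0, -84.7] [447.2, -381.2, 48.3]
(509, -20, 68, 111) -> [-0.0, -0.0, -84.7] [447.2, -381.2, 180.3]
```

send_rows(deltas=[0,0,-85,447,-381,40,1,0,0,-85,447,-381,40,1,0,0,-85,447,-381,40,1,0,0,-85,447,-381,40,1,0,0,-85,447,-381,40,1,0,0,-85,447,-381,40,1,0,0,-85,447,-381,40,1,0,0,-85,447,-381,40,1,0,0,-85,447,-381,40,1,0,0,-85,447,-381,40,1,0,0,-85,447,-381,40,1,0,0,-85,447,-381,60,1], newtons=40)

```text
t: 1.95
eef_pos: [0.5093, -0.0208, 0.1891]
ee_rot: [3.139, 0.002, 1.944]
contact_force: [0.3, 0.2, -0.2]
width: 1.004
finger_force: 0.0
```

```bash
python3 - <<'E'
from h import *
o=telemetry.get_obs();print(o['t'],o['eef_pos'],np.degrees(o['ee_rot']),o['joint_pos'])
rows([(510,-21,68,111.7)])
im=snap('side','s1.png');snap('top','t1.png')
for c in ('s1','t1'):
    a=cv2.imread(f'pics/{c}.png')
    cv2.imwrite(f'pics/{c}c.png',cv2.resize(a[120:280,180:380],None,fx=3,fy=3))
E
```

```text
1.95 [ 0.50927588 -0.02077309  0.18905638] [1.79877571e+02 8.93992237e-02 1.11370926e+02] [-1.70312871e-01  4.03663450e-01  1.90757735e+00 -3.13663194e-04
  8.27716151e-01 -5.43095661e-01]
(510, -21, 68, 111.7) -> [0.1, 0.1, -0.3] [-0.3, 0.3, 121.1]
```

View pics/s1c.png

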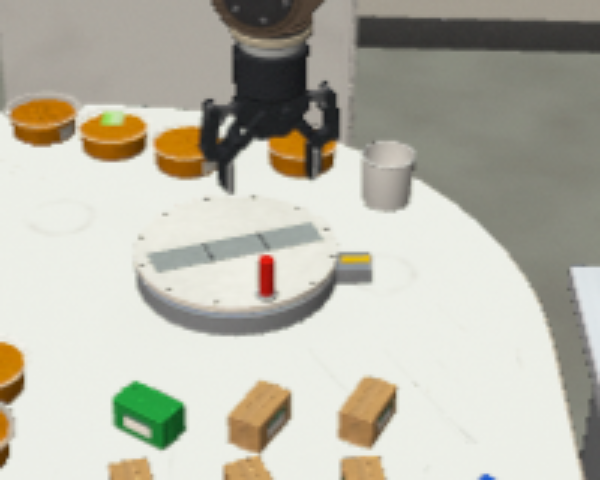

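The gripper hangs above the red post (crop 266,275), jaws either side of it. Descend and grip.

send_rows(deltas=[0,0,0,0,0,50,1,0,0,0,0,0,100,1,0,0,0,0,0,121,1,0,0,0,0,0,121,1,0,0,0,0,0,121,-1,0,0,0,0,0,121,-1,0,0,0,0,0,121,-1,0,0,0,0,0,121,-1,0,0,0,0,0,121,-1,0,0,0,0,0,121,-1])

```text
t: 3.3
eef_pos: [0.5086, -0.0207, 0.0681]
ee_rot: [-3.141, 0.001, 1.944]
contact_force: [-5.7, -4.6, 11.5]
width: 0.198
finger_force: 38.7
```

```bash
python3 - <<'E'
from h import *
o=telemetry.get_obs();p=o['eef_pos'][:2]*1000;c=np.array([549,-118.5]);d=p-c
a=np.degrees(np.arctan2(d[1],d[0]));r=np.hypot(*d);print(o['eef_pos'],r,a,o['width'],o['finger_force'],o['contact_force'])
rows(arc(c,105,a,183.5,68,13,np.degrees(o['ee_rot'][2])-a))
E
```

```text
[ 0.50856711 -0.02065012  0.06813449] 105.8745369127241 112.45107222852057 0.19774922883908436 38.6525684595108 [-5.72408491 -4.61499227 11.50380974]
(np.float64(508.90109373849737), np.float64(-21.45837121816625), 68, np.float64(111.40114406312038)) -> [-0.0, 0.0, -0.0] [-0.9, 0.0, 0.1]
(np.float64(499.1048974911858), np.float64(-26.11234527473424), 68, np.float64(117.321888044077)) -> [-0.0, 0.0, -5.9] [-1.6, -10.8, 0.1]
(np.float64(489.84102851925957), np.float64(-31.751996603144008), 68, np.float64(123.24263202503363)) -> [-0.0, 0.0, -11.8] [-3.5, -21.5, 0.1]
(np.float64(481.2083223773403), np.float64(-38.3171561672612), 68, np.float64(129.16337600599024)) -> [-0.0, 0.0, -17.8] [-6.5, -31.9, 0.1]
(np.float64(473.2988807890173), np.float64(-45.737780749865905), 68, np.float64(135.08411998694686)) -> [-0.0, 0.0, -23.7] [-10.5, -42.0, 0.2]
(np.float64(466.19708902015486), np.float64(-53.93470023872078), 68, np.float64(141.00486396790347)) -> [-0.0, 0.0, -29.6] [-15.5, -51.6, 0.2]
(np.float64(459.97871557853404), np.float64(-62.8204622868287), 68, np.float64(146.9256079488601)) -> [-
[... 188 characters left out ...]
64(450.4474642610286), np.float64(-82.2729700441954), 68, np.float64(158.76709591077335)) -> [-0.0, 0.0, -47.4] [-36.2, -76.6, 0.2]
(np.float64(447.23627462286163), np.float64(-92.63217834129898), 68, np.float64(164.68783989172996)) -> [-0.0, 0.0, -53.3] [-44.6, -83.4, 0.2]
(np.float64(445.11079488284577), np.float64(-103.2673685751327), 68, np.float64(170.60858387268658)) -> [-0.0, 0.0, -59.2] [-53.8, -89.2, 0.2]
(np.float64(444.0937016321092), np.float64(-114.06507466274024), 68, np.float64(176.5293278536432)) -> [-0.0, 0.0, -65.1] [-63.4, -94.1, 0.2]
(np.float64(444.195846165704), np.float64(-124.91009665115998), 68, np.float64(182.4500718345998)) -> [-0.0, 0.0, -71.0] [-73.6, -98.0, 0.2]
```

send_rows(deltas=[0,0,-6,-1.5,-11,0,-1,0,0,-12,-3.5,-21.5,0,-1,0,0,-18,-6.5,-32,0,-1,0,0,-24,-10.5,-42,0,-1,0,0,-29.5,-15.5,-51.5,0,-1,0,0,-35.5,-21.5,-60.5,0,-1,0,0,-41.5,-28.5,-69,0,-1,0,0,-47.5,-36,-76.5,0,-1,0,0,-53.5,-44.5,-83.5,0,-1,0,0,-59,-54,-89,0,-1,0,0,-65,-63.5,-94,0,-1,0,0,-71,-73.5,-98,0,-1])

```text
t: 4.8
eef_pos: [0.4469, -0.1251, 0.0682]
ee_rot: [-3.139, 0.006, -3.098]
contact_force: [20.3, 16.7, 0.3]
width: 0.197
finger_force: 39.4
```

send_rows(deltas=[0,0,0,0,0,0,-1,0,0,0,0,0,0,-1,0,0,0,0,0,0,0.5,0,0,0,0,0,0,0.5,0,0,0,0,0,0,0.5,0,0,0,0,0,-60,0.5,0,0,0,0,0,-120,0.5,0,0,0,0,0,-180,1,0,0,0,0,0,-180,1])

```text
t: 5.92
eef_pos: [0.4453, -0.1248, 0.2511]
ee_rot: [-3.138, 0.007, -3.101]
contact_force: [-0.1, 0.7, -0.4]
width: 0.999
finger_force: 0.0
```

```bash
python3 - <<'E'
from h import *
snap('side','s2.png');snap('top','t2.png')
a=cv2.imread('pics/s2.png')[120:280,180:380];b=cv2.imread('pics/t2.png')[120:300,200:380]
cv2.imwrite('pics/2c.png',np.vstack([cv2.resize(a,(600,300))*1,cv2.resize(b,(600,300))]) if 0 else cv2.resize(np.hstack([a,b[:160]]),(800,337),interpolation=cv2.INTER_CUBIC))
E
```

```text
(no output)
```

View pics/2c.png

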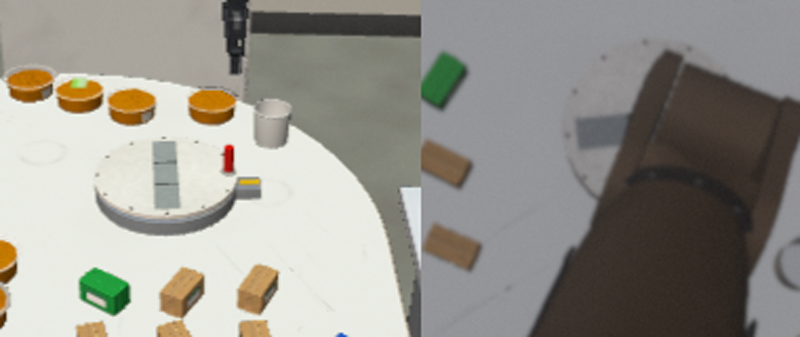

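```bash
python3 - <<'E'
from h import *
im=snap('top')
for r in cartons(im,(140,130,250,260)): print(*r)
rows([(512,159,200,62),(512,159,28,62)])
E
```

```text
[169. 236.] 407 269 64 36 -82
[214. 237.] 402 147 64 34 64
[167. 197.] 513 274 64 35 -64
[210. 197.] 511 159 63 34 62
[166. 158.] 625 280 64 36 -72
(512, 159, 200, 62) -> [-0.1, -0.1, 120.3] [-79.7, 280.2, 46.6]
(512, 159, 28, 62) -> [-0.1, -0.1, 120.3] [-79.9, 280.1, 218.6]
```

send_rows(deltas=[0,0,120,-80,280,47,1,0,0,120,-80,280,47,1,0,0,120,-80,280,47,1,0,0,120,-80,280,47,1,0,0,120,-80,280,47,1,0,0,120,-80,280,47,1,0,0,120,-80,280,47,1,0,0,120,-80,280,47,1,0,0,120,-80,280,47,1,0,0,120,-80,280,47,1,0,0,120,-80,280,100,1,0,0,120,-80,280,140,1])

```text
t: 7.58
eef_pos: [0.5116, 0.1583, 0.1042]
ee_rot: [-3.139, 0.002, 1.083]
contact_force: [0.4, 0.4, -0.2]
width: 1.003
finger_force: 0.0
```

```bash
python3 - <<'E'
from h import *
print(telemetry.get_obs()['eef_pos'],np.degrees(telemetry.get_obs()['ee_rot'][2]))
rows([(511,159,28,62)])
im=snap('top','t3.png');snap('side','s3.png')
b=im[120:260,240:400][:,:,::-1];cv2.imwrite('pics/t3c.png',cv2.resize(b,None,fx=5,fy=5,interpolation=cv2.INTER_CUBIC))
E
```

```text
[0.51164249 0.1583182  0.10417573] 62.02327123819075
(511, 159, 28, 62) -> [-0.1, 0.1, 0.0] [0.5, -0.7, 76.2]
```

View pics/t3c.png

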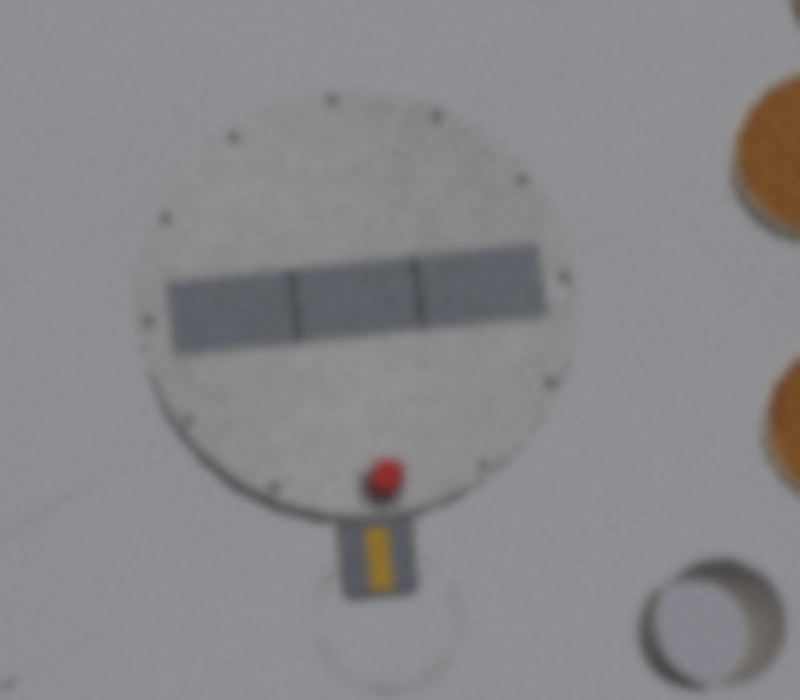

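The handle (crop 385,475) is in line with the yellow mark (378,558); the strip is clear. Measure the strip axis, and pick the first carton.

```bash
python3 - <<'E'
from h import *
P=lambda u,v,z=.042:at_z('top',(240+u/5,120+v/5),z)[:2]*1000
cs=[P(*q) for q in((167,283),(538,244),(546,313),(174,355))];c=np.mean(cs,0);ax=(cs[0]+cs[3]-cs[1]-cs[2])/2
print('c',c,'len',np.hypot(*ax),'ang',np.degrees(np.arctan2(ax[1],ax[0])))
l=(P(292,271)+P(297,340))/2;r=(P(415,258)+P(422,328))/2;print('lines',l,r,(l+r)/2,np.hypot(*(l-r)))
for n,q in(('mark',P(378,558,23e-3)),('handle',P(388,471,.092))):
    d=q-c;print(n,q,np.hypot(*d),np.degrees(np.arctan2(d[1],d[0]))%360)
# strip by colour, with a rect fit, in both cameras
def strip(cam,box):
    im=cv2.cvtColor(vision.get_image(cam),cv2.COLOR_RGB2BGR)
    return im
E
```

```text
c [ 551.36035438 -119.64374909] len 204.70252656976533 ang 94.92221102459361
lines [548.41597444 -85.60800699] [ 553.71062155 -153.65626693] [ 551.06329799 -119.63213696] 68.2539300595086
mark [ 410.70518712 -127.45850647] 140.87209273501983 183.18006623209865
handle [ 447.77810233 -127.8658572 ] 103.90806514524053 184.53848404301343
```

send_rows(deltas=[0,0,0,0,0,60,1,0,0,0,0,0,76,1,0,0,0,0,0,76,1,0,0,0,0,0,76,-1,0,0,0,0,0,76,-1,0,0,0,0,0,76,-1,0,0,0,0,0,76,-1,0,0,0,0,0,76,-1,0,0,0,0,0,50,-1,0,0,0,0,0,0,-1,0,0,0,0,0,-30,-1,0,0,0,0,0,-30,-1], newtons=60)

```text
t: 9.18
eef_pos: [0.5136, 0.1588, 0.1396]
ee_rot: [3.138, -0.003, 1.088]
contact_force: [0.7, -0.1, -0.6]
width: 0.431
finger_force: 60.7
```

```bash
cat >> h.py <<'E'
C0=np.array([551.2,-119.6]);ANG=94.6
def slot(s): return C0+s*np.array([np.cos(np.radians(ANG)),np.sin(np.radians(ANG))])
E
python3 - <<'E'
from h import *
x,y=slot(0);rows([(x,y,150,ANG),(x,y,71,ANG)])
E
```

```text
(np.float64(551.2), np.float64(-119.6), 150, 94.6) -> [0.3, -0.1, -32.2] [-229.1, 162.5, -10.4]
(np.float64(551.2), np.float64(-119.6), 71, 94.6) -> [0.3, -0.1, -32.2] [-229.3, 162.2, 68.6]
```

send_rows(deltas=[0,0,-32,-229,162,-10,-1,0,0,-32,-229,162,-10,-1,0,0,-32,-229,162,-10,-1,0,0,-32,-229,162,-10,-1,0,0,-32,-229,162,-10,-1,0,0,-32,-229,162,-10,-1,0,0,-32,-229,162,-10,-1,0,0,-32,-229,162,20,-1,0,0,-32,-229,162,20,-1])

```text
t: 10.3
eef_pos: [0.549, -0.1179, 0.1156]
ee_rot: [-3.138, -0.002, 1.648]
contact_force: [0.2, 0.1, -0.2]
width: 0.432
finger_force: 60.7
```

```bash
python3 - <<'E'
from h import *
o=telemetry.get_obs();print(o['eef_pos'],np.degrees(o['ee_rot']),o['width'],o['finger_force'])
x,y=slot(0);rows([(x,y,71,ANG)])
E
```

```text
[ 0.54897933 -0.11785623  0.11559917] [-1.79779640e+02 -9.46944097e-02  9.44345339e+01] 0.43224368065649627 60.67327380180359
(np.float64(551.2), np.float64(-119.6), 71, 94.6) -> [-0.2, -0.1, -0.2] [-2.0, 2.3, 44.6]
```

send_rows(deltas=[0,0,0,-2,2,30,-1,0,0,0,-2,2,35,-1,0,0,0,-2,2,35,-1,0,0,0,-2,2,35,-1])

```text
t: 10.8
eef_pos: [0.5525, -0.1212, 0.0834]
ee_rot: [3.14, 0.001, 1.647]
contact_force: [0.4, 0.2, -0.2]
width: 0.43
finger_force: 60.7
```

```bash
python3 - <<'E'
from h import *
o=telemetry.get_obs();print(o['eef_pos'],np.degrees(o['ee_rot']),o['width'],o['finger_force'])
x,y=slot(0);rows([(x,y,71,ANG)])
E
```

```text
[ 0.5525253  -0.12117451  0.0833605 ] [1.79931705e+02 3.31403771e-02 9.43596116e+01] 0.4295718112293512 60.69305419921875
(np.float64(551.2), np.float64(-119.6), 71, 94.6) -> [0.1, 0.0, -0.2] [1.7, -1.2, 12.4]
```

send_rows(deltas=[0,0,0,0,0,0,-1,0,0,0,0,0,0,-1,0,0,0,0,0,0,-1,0,0,0,0,0,0,-1])

```text
t: 11.3
eef_pos: [0.5522, -0.1213, 0.0823]
ee_rot: [3.142, 0.0, 1.647]
contact_force: [-0.1, 0.8, -1.0]
width: 0.436
finger_force: 60.7
```

```bash
python3 - <<'E'
from h import *
for i in range(4):
    vision.get_image('top');o=telemetry.get_obs();print(o['eef_pos'],np.degrees(o['ee_rot']),o['qvel'].round(4))
x,y=slot(0);rows([(x,y,71,ANG)])
E
```

```text
[ 0.55218838 -0.1212957   0.0823183 ] [1.79997861e+02 4.56494645e-03 9.43409410e+01] [-0.0017  0.0007  0.0008 -0.0022  0.0005 -0.0002]
[ 0.55216518 -0.121286    0.08228407] [-1.79997459e+02  4.58080794e-03  9.43427031e+01] [ 0.0011  0.0018  0.     -0.0001 -0.002  -0.    ]
[ 0.55213936 -0.12129333  0.08226898] [-1.79994628e+02  3.87643226e-03  9.43444785e+01] [-0.0005 -0.0005  0.0005 -0.0012 -0.0012 -0.0016]
[ 0.55215509 -0.12127886  0.08225449] [-1.79995371e+02  2.74206495e-03  9.43444923e+01] [ 0.0007  0.0002  0.0005 -0.0003 -0.001  -0.0015]
(np.float64(551.2), np.float64(-119.6), 71, 94.6) -> [-0.0, 0.0, -0.3] [1.7, -0.8, 11.3]
```

send_rows(deltas=[0,0,0,1.7,-0.8,8,-1,0,0,0,1.7,-0.8,11,-1,0,0,0,1.7,-0.8,11,-1,0,0,0,1.7,-0.8,11,-1,0,0,0,1.7,-0.8,11,-1,0,0,0,1.7,-0.8,11,0.3,0,0,0,1.7,-0.8,11,0.3,0,0,0,1.7,-0.8,11,0.3,0,0,0,1.7,-0.8,-40,0.6,0,0,0,1.7,-0.8,-90,1,0,0,0,1.7,-0.8,-110,1,0,0,0,1.7,-0.8,-110,1])

```text
t: 13.0
eef_pos: [0.5516, -0.1197, 0.1932]
ee_rot: [3.139, 0.001, 1.647]
contact_force: [0.8, -0.2, -1.2]
width: 1.004
finger_force: 0.0
```

```bash
python3 - <<'E'
from h import *
im=snap('top')
for r in cartons(im,(140,130,250,260)): print(*r)
rows([(402.5,148,190,64),(402.5,148,110,64)])
E
```

```text
[166. 158.] 625 279 64 36 -72
(402.5, 148, 190, 64) -> [0.0, 0.0, 30.3] [278.1, -128.0, 1.9]
(402.5, 148, 110, 64) -> [0.0, 0.0, 30.3] [278.1, -128.0, 81.9]
```

```bash
python3 - <<'E'
from h import *
rows([(513.5,274,180,116),(513.5,274,110,116)])
E
```

```text
(513.5, 274, 180, 116) -> [0.0, 0.0, -21.7] [395.3, -7.7, 11.9]
(513.5, 274, 110, 116) -> [0.0, 0.0, -21.7] [395.3, -7.8, 81.9]
```

send_rows(deltas=[0,0,-22,395,-8,12,1,0,0,-22,395,-8,12,1,0,0,-22,395,-8,12,1,0,0,-22,395,-8,12,1,0,0,-22,395,-8,12,1,0,0,-22,395,-8,12,1,0,0,-22,395,-8,12,1,0,0,-22,395,-8,82,1,0,0,-22,395,-8,82,1,0,0,-22,395,-8,82,1,0,0,-22,395,-8,82,1,0,0,-22,395,-8,82,1])

```text
t: 14.55
eef_pos: [0.514, 0.2735, 0.1117]
ee_rot: [3.139, 0.0, 2.03]
contact_force: [0.2, -0.6, 0.1]
width: 1.003
finger_force: 0.0
```

```bash
python3 - <<'E'
from h import *
im=snap('top','t4.png')
print(telemetry.get_obs()['eef_pos'])
for r in cartons(im,(140,130,250,260)): print(*r)
for r in cartons(im,(270,150,350,210),z=.080): print('placed',*r)
rows([(513.5,274,28,116)])
b=im[120:260,260:360][:,:,::-1];s=snap('side')[120:260,180:340][:,:,::-1]
cv2.imwrite('pics/4c.png',np.hstack([cv2.resize(b,(428,600),interpolation=cv2.INTER_CUBIC)[:325],cv2.resize(s,(372,325))]))
E
```

```text
[0.51382873 0.27353043 0.11150905]
[214. 237.] 402 148 63 34 65
placed [312. 177.] 550 -118 65 35 -86
(513.5, 274, 28, 116) -> [0.1, 0.0, 0.3] [0.6, -0.2, 83.5]
```

View pics/4c.png

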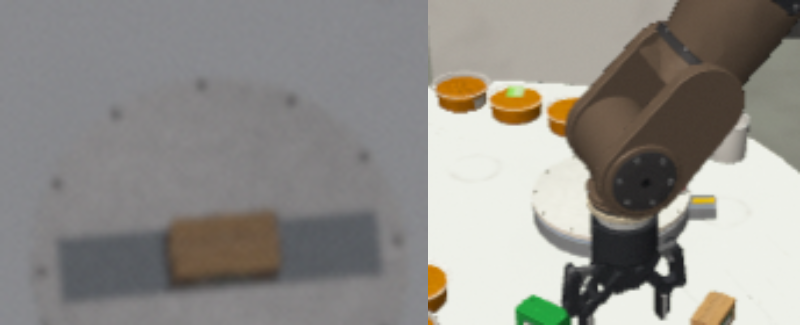

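Carton stands on the middle of the strip, lines just covered (crop 169–280). Pick the next one.

send_rows(deltas=[0,0,0,0,0,60,1,0,0,0,0,0,83,1,0,0,0,0,0,83,1,0,0,0,0,0,83,1,0,0,0,0,0,83,-1,0,0,0,0,0,83,-1,0,0,0,0,0,83,-1,0,0,0,0,0,83,-1,0,0,0,0,0,83,-1,0,0,0,0,0,83,-1])

```text
t: 15.9
eef_pos: [0.5138, 0.2738, 0.0282]
ee_rot: [3.14, 0.0, 2.031]
contact_force: [-0.5, -0.7, 7.9]
width: 0.433
finger_force: 60.9
```

```bash
python3 - <<'E'
from h import *
o=telemetry.get_obs();print(o['eef_pos'],np.degrees(o['ee_rot']),o['width'],o['finger_force'])
im=cv2.cvtColor(cv2.imread('pics/t4.png'),cv2.COLOR_BGR2RGB)
h=cv2.cvtColor(im,cv2.COLOR_RGB2HSV);m=cv2.inRange(h,(8,60,80),(22,190,235));m[:150]=0;m[210:]=0;m[:,:270]=0;m[:,350:]=0
ys,xs=np.nonzero(m);p=at_z('top',(xs.mean(),ys.mean()),.080)[:2]*1000;u=slot(1)-C0;print(p,'s',(p-C0)@u,'lat',(p-C0)@[-u[1],u[0]])
x,y=slot(-68);z0=o['eef_pos'][2]*1000;rows([(x,y,150,ANG),(x,y,z0+43,ANG)])
E
```

```text
[0.51380789 0.27380001 0.02821722] [1.79910377e+02 1.35065523e-02 1.16346028e+02] 0.43343279836813486 60.90038537979126
[ 550.0465038  -117.72041441] s 1.966040372604154 lat 0.9990399036729899
(np.float64(556.6535268543624), np.float64(-187.3809637350248), 150, 94.6) -> [0.1, -0.0, 21.7] [-432.3, -166.1, -121.9]
(np.float64(556.6535268543624), np.float64(-187.3809637350248), np.float64(71.21721733691285), 94.6) -> [0.1, -0.0, 21.7] [-432.3, -166.2, -43.2]
```

send_rows(deltas=[0,0,0,0,0,-60,-1,0,0,0,0,0,-110,-1,0,0,22,-432,-166,-122,-1,0,0,22,-432,-166,-122,-1,0,0,22,-432,-166,-122,-1,0,0,22,-432,-166,-122,-1,0,0,22,-432,-166,-122,-1,0,0,22,-432,-166,-122,-1,0,0,22,-432,-166,-122,-1,0,0,22,-432,-166,-122,-1,0,0,22,-432,-166,-75,-1,0,0,22,-432,-166,-60,-1])

```text
t: 17.4
eef_pos: [0.5551, -0.187, 0.0854]
ee_rot: [-3.138, -0.002, 1.646]
contact_force: [-0.7, 0.7, -0.5]
width: 0.43
finger_force: 60.9
```

send_rows(deltas=[0,0,0,0,0,0,-1,0,0,0,0,0,0,-1,0,0,0,0,0,0,-1])

```text
t: 17.77
eef_pos: [0.5568, -0.187, 0.0885]
ee_rot: [3.14, 0.001, 1.647]
contact_force: [0.4, 0.5, -1.4]
width: 0.435
finger_force: 60.9
```

```bash
python3 - <<'E'
from h import *
o=telemetry.get_obs();print(o['eef_pos'],o['width'],o['finger_force'])
x,y=slot(-68);rows([(x,y,71.2,ANG)])
E
```

```text
[ 0.55681305 -0.18703179  0.08851781] 0.43497418927013975 60.87087035179138
(np.float64(556.6535268543624), np.float64(-187.3809637350248), 71.2, 94.6) -> [0.1, 0.1, -0.2] [-0.3, -0.2, 17.3]
```

Release, rise and go straight to above the next carton (C at 407,269, yaw 98).

send_rows(deltas=[0,0,0,0,0,12,-1,0,0,0,0,0,17,-1,0,0,0,0,0,17,-1,0,0,0,0,0,17,-1,0,0,0,0,0,17,0.3,0,0,0,0,0,17,0.3,0,0,0,0,0,17,0.3,0,0,0,0,0,-40,0.6,0,0,0,0,0,-90,1,0,0,0,0,0,-90,1,0,0,0,0,0,-90,1])

```text
t: 19.15
eef_pos: [0.556, -0.1871, 0.1769]
ee_rot: [-3.141, -0.0, 1.647]
contact_force: [-0.0, 0.1, -0.0]
width: 1.002
finger_force: 0.0
```

```bash
cat >> h.py <<'E'
def placed(im,z,lo_u=265,hi_u=355):
    h=cv2.cvtColor(im,cv2.COLOR_RGB2HSV);m=cv2.inRange(h,(8,60,80),(22,190,235));m[:145]=0;m[212:]=0;m[:,:lo_u]=0;m[:,hi_u:]=0
    u=slot(1)-C0
    for c in cv2.findContours(m,cv2.RETR_EXTERNAL,cv2.CHAIN_APPROX_NONE)[0]:
        if cv2.contourArea(c)<60: continue
        w=np.array([at_z('top',p,z)[:2]*1000-C0 for p in c[:,0].astype(float)]);s=w@u;l=w@[-u[1],u[0]]
        print('placed s %.1f..%.1f mid %.1f | lat %.1f..%.1f mid %.1f'%(s.min(),s.max(),(s.min()+s.max())/2,l.min(),l.max(),(l.min()+l.max())/2))
E
python3 - <<'E'
from h import *
rows([(407,269,190,98),(407,269,110,98)])
E
```

```text
(407, 269, 190, 98) -> [-0.0, -0.0, -3.7] [466.0, -114.1, -13.0]
(407, 269, 110, 98) -> [-0.0, -0.0, -3.7] [466.0, -114.0, 67.0]
```

send_rows(deltas=[0,0,-4,466,-114,-13,1,0,0,-4,466,-114,-13,1,0,0,-4,466,-114,-13,1,0,0,-4,466,-114,-13,1,0,0,-4,466,-114,-13,1,0,0,-4,466,-114,-13,1,0,0,-4,466,-114,-13,1,0,0,-4,466,-114,-13,1,0,0,-4,466,-114,40,1,0,0,-4,466,-114,40,1,0,0,-4,466,-114,40,1,0,0,-4,466,-114,40,1])

```text
t: 20.65
eef_pos: [0.408, 0.2686, 0.1385]
ee_rot: [3.14, -0.0, 1.715]
contact_force: [0.1, -0.5, 1.2]
width: 1.002
finger_force: 0.0
```

```bash
python3 - <<'E'
from h import *
im=snap('top','t5.png')
print(telemetry.get_obs()['eef_pos'])
for r in cartons(im,(140,130,250,260)): print(*r)
placed(im,.080)
rows([(407,269,28,98)])
E
```

```text
[0.40796081 0.26864106 0.13843295]
[214. 237.] 402 148 62 34 65
[165. 157.] 626 281 63 34 -73
placed s -98.4..36.3 mid -31.0 | lat -17.8..20.2 mid 1.2
(407, 269, 28, 98) -> [0.1, -0.0, 0.3] [0.4, -1.1, 110.4]
```

send_rows(deltas=[0,0,0,0,-1,60,1,0,0,0,0,-1,100,1,0,0,0,0,-1,110,1,0,0,0,0,-1,110,1,0,0,0,0,-1,110,-1,0,0,0,0,-1,110,-1,0,0,0,0,-1,110,-1,0,0,0,0,-1,110,-1,0,0,0,0,-1,110,-1,0,0,0,0,-1,110,-1])

```text
t: 21.95
eef_pos: [0.4068, 0.2689, 0.0283]
ee_rot: [3.14, -0.0, 1.716]
contact_force: [-0.6, -0.8, 11.7]
width: 0.434
finger_force: 60.2
```

```bash
python3 - <<'E'
from h import *
o=telemetry.get_obs();print(o['eef_pos'],np.degrees(o['ee_rot']),o['width'],o['finger_force'])
x,y=slot(67.7);z0=o['eef_pos'][2]*1000;rows([(x,y,150,ANG),(x,y,z0+43,ANG)])
E
```

```text
[0.40678155 0.26892656 0.02834744] [ 1.79896768e+02 -2.59004043e-02  9.83476501e+01] 0.4342599988485522 60.190317034721375
(np.float64(545.7705328229363), np.float64(-52.11806992851206), 150, 94.6) -> [0.1, -0.0, 3.7] [-337.8, 91.1, -121.6]
(np.float64(545.7705328229363), np.float64(-52.11806992851206), np.float64(71.34743761465435), 94.6) -> [0.1, -0.0, 3.7] [-337.8, 91.0, -43.0]
```

send_rows(deltas=[0,0,0,0,0,-60,-1,0,0,0,0,0,-110,-1,0,0,3.7,-338,91,-122,-1,0,0,3.7,-338,91,-122,-1,0,0,3.7,-338,91,-122,-1,0,0,3.7,-338,91,-122,-1,0,0,3.7,-338,91,-122,-1,0,0,3.7,-338,91,-122,-1,0,0,3.7,-338,91,-100,-1,0,0,3.7,-338,91,-60,-1,0,0,3.7,-338,91,-60,-1,0,0,3.7,-338,91,-60,-1])

```text
t: 23.45
eef_pos: [0.5458, -0.0525, 0.0884]
ee_rot: [3.141, 0.0, 1.652]
contact_force: [0.5, -0.8, -0.5]
width: 0.429
finger_force: 60.8
```

send_rows(deltas=[0,0,0,0,0,0,-1,0,0,0,0,0,0,-1,0,0,0,0,0,0,-1])

```text
t: 23.82
eef_pos: [0.5456, -0.0525, 0.0878]
ee_rot: [3.141, 0.0, 1.652]
contact_force: [0.1, 0.2, -1.7]
width: 0.431
finger_force: 60.8
```

```bash
python3 - <<'E'
from h import *
o=telemetry.get_obs();print(o['eef_pos'],o['width'],o['finger_force'])
x,y=slot(67.7);rows([(x,y,71.3,ANG)])
E
```

```text
[ 0.54556739 -0.05250173  0.08783554] 0.4310660548665561 60.827118158340454
(np.float64(545.7705328229363), np.float64(-52.11806992851206), 71.3, 94.6) -> [0.0, 0.0, 0.1] [0.4, 0.2, 16.5]
```

send_rows(deltas=[0,0,0,0,0,12,-1,0,0,0,0.4,0,16.5,-1,0,0,0,0.4,0,16.5,-1,0,0,0,0.4,0,16.5,-1,0,0,0,0.4,0,16.5,0.3,0,0,0,0.4,0,16.5,0.3,0,0,0,0.4,0,16.5,0.3,0,0,0,0.4,0,-40,0.6,0,0,0,0.4,0,-90,1,0,0,0,0.4,0,-90,1,0,0,0,0.4,0,-90,1])

```text
t: 25.2
eef_pos: [0.545, -0.052, 0.1768]
ee_rot: [-3.141, -0.0, 1.652]
contact_force: [0.3, 0.3, -0.3]
width: 1.001
finger_force: 0.0
```

```bash
python3 - <<'E'
from h import *
rows([(626,281,190,107),(626,281,110,107)])
E
```

```text
(626, 281, 190, 107) -> [-0.0, -0.0, -12.4] [325.4, 107.7, -13.2]
(626, 281, 110, 107) -> [-0.0, -0.0, -12.4] [325.4, 107.7, 66.8]
```

send_rows(deltas=[0,0,-12.4,325,108,-13,1,0,0,-12.4,325,108,-13,1,0,0,-12.4,325,108,-13,1,0,0,-12.4,325,108,-13,1,0,0,-12.4,325,108,-13,1,0,0,-12.4,325,108,-13,1,0,0,-12.4,325,108,40,1,0,0,-12.4,325,108,40,1,0,0,-12.4,325,108,40,1,0,0,-12.4,325,108,40,1])

```text
t: 26.45
eef_pos: [0.6274, 0.2803, 0.1389]
ee_rot: [3.139, 0.0, 1.868]
contact_force: [-0.1, -0.1, 0.5]
width: 1.002
finger_force: 0.0
```

```bash
python3 - <<'E'
from h import *
im=snap('top','t6.png')
print(telemetry.get_obs()['eef_pos'])
for r in cartons(im,(140,130,250,260)): print(*r)
placed(im,.080)
rows([(626,281,28,107)])
b=im[120:270,140:360][:,:,::-1]
cv2.imwrite('pics/6c.png',cv2.resize(b,None,fx=3.6,fy=3.6,interpolation=cv2.INTER_CUBIC))
E
```

```text
[0.62734469 0.28034062 0.13890834]
[214. 237.] 402 147 63 34 65
placed s -98.7..101.5 mid 1.4 | lat -17.8..22.1 mid 2.2
(626, 281, 28, 107) -> [0.1, 0.0, 0.0] [1.0, -1.3, 110.9]
```

View pics/6c.png

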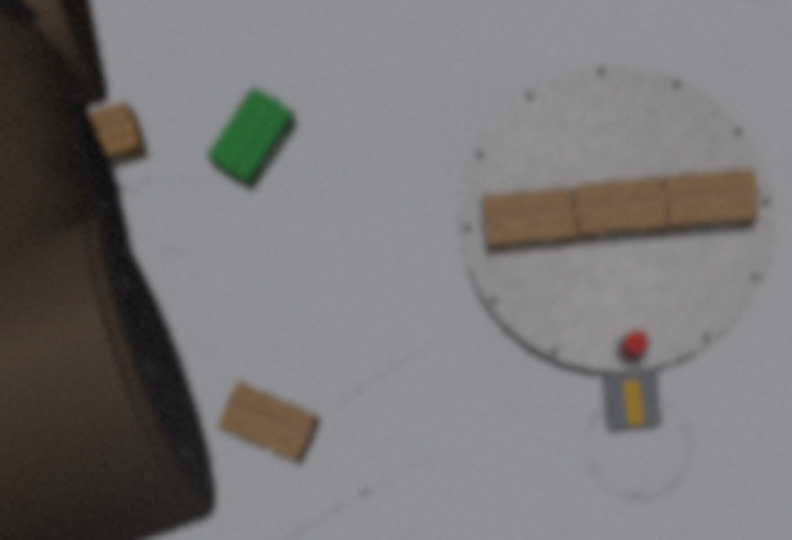

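The bottom row lies end to end, straight and with small gaps. Pick carton E.

send_rows(deltas=[0,0,0,0.5,-1,60,1,0,0,0,0.5,-1,100,1,0,0,0,0.5,-1,111,1,0,0,0,0.5,-1,111,1,0,0,0,0.5,-1,111,-1,0,0,0,0.5,-1,111,-1,0,0,0,0.5,-1,111,-1,0,0,0,0.5,-1,111,-1,0,0,0,0.5,-1,111,-1,0,0,0,0.5,-1,111,-1])

```text
t: 27.75
eef_pos: [0.6262, 0.281, 0.0276]
ee_rot: [3.14, 0.0, 1.868]
contact_force: [-0.7, -0.5, 6.2]
width: 0.436
finger_force: 61.4
```

```bash
python3 - <<'E'
from h import *
o=telemetry.get_obs();print(o['eef_pos'],np.degrees(o['ee_rot']),o['width'],o['finger_force'])
x,y=slot(-34);z0=o['eef_pos'][2]*1000;rows([(x,y,170,ANG),(x,y,z0+81,ANG)])
E
```

```text
[0.62619794 0.28095877 0.02763575] [1.79888247e+02 1.49435771e-03 1.07045909e+02] 0.4362261184486234 61.4347779750824
(np.float64(553.9267634271813), np.float64(-153.4904818675124), 170, 94.6) -> [0.1, -0.0, 12.4] [-394.2, -196.2, -142.7]
(np.float64(553.9267634271813), np.float64(-153.4904818675124), np.float64(108.63574574749828), 94.6) -> [0.1, -0.0, 12.4] [-394.2, -196.3, -81.4]
```

send_rows(deltas=[0,0,0,0,0,-60,-1,0,0,0,0,0,-120,-1,0,0,12.4,-394,-196,-143,-1,0,0,12.4,-394,-196,-143,-1,0,0,12.4,-394,-196,-143,-1,0,0,12.4,-394,-196,-143,-1,0,0,12.4,-394,-196,-143,-1,0,0,12.4,-394,-196,-143,-1,0,0,12.4,-394,-196,-143,-1,0,0,12.4,-394,-196,-143,-1,0,0,12.4,-394,-196,-115,-1,0,0,12.4,-394,-196,-100,-1])

```text
t: 29.25
eef_pos: [0.5534, -0.1528, 0.1254]
ee_rot: [-3.141, -0.001, 1.652]
contact_force: [-0.4, -0.6, -1.2]
width: 0.435
finger_force: 60.8
```

send_rows(deltas=[0,0,0,0,0,0,-1,0,0,0,0,0,0,-1,0,0,0,0,0,0,-1,0,0,0,0,0,0,-1])

```text
t: 29.75
eef_pos: [0.5539, -0.1534, 0.1268]
ee_rot: [3.141, 0.0, 1.652]
contact_force: [1.5, 0.0, -0.5]
width: 0.435
finger_force: 60.8
```

```bash
python3 - <<'E'
from h import *
o=telemetry.get_obs();print(o['eef_pos'],o['width'],o['finger_force'])
x,y=slot(-34);rows([(x,y,108.6,ANG)])
E
```

```text
[ 0.5538926  -0.15335046  0.12683536] 0.4345728876244848 60.801275968551636
(np.float64(553.9267634271813), np.float64(-153.4904818675124), 108.6, 94.6) -> [0.0, 0.0, 0.1] [-0.1, 0.0, 18.2]
```

send_rows(deltas=[0,0,0,0,0,12,-1,0,0,0,0,0,18,-1,0,0,0,0,0,18,-1,0,0,0,0,0,18,-1,0,0,0,0,0,18,0.3,0,0,0,0,0,18,0.3,0,0,0,0,0,18,0.3,0,0,0,0,0,-40,0.6,0,0,0,0,0,-70,1,0,0,0,0,0,-70,1,0,0,0,0,0,-70,1])

```text
t: 31.12
eef_pos: [0.5534, -0.1533, 0.1956]
ee_rot: [-3.141, -0.0, 1.652]
contact_force: [0.3, -0.1, 0.1]
width: 1.004
finger_force: 0.0
```

```bash
python3 - <<'E'
from h import *
rows([(404,152,190,65)])
E
```

```text
(404, 152, 190, 65) -> [-0.0, -0.0, 29.6] [316.4, -124.2, 5.8]
```

send_rows(deltas=[0,0,29.6,316,-124,6,1,0,0,29.6,316,-124,6,1,0,0,29.6,316,-124,6,1,0,0,29.6,316,-124,6,1,0,0,29.6,316,-124,6,1,0,0,29.6,316,-124,6,1,0,0,29.6,316,-124,6,1,0,0,29.6,316,-124,60,1,0,0,29.6,316,-124,60,1,0,0,29.6,316,-124,60,1,0,0,29.6,316,-124,60,1])

```text
t: 32.5
eef_pos: [0.4052, 0.1513, 0.1375]
ee_rot: [3.14, -0.001, 1.135]
contact_force: [0.2, -0.5, 0.8]
width: 1.0
finger_force: 0.0
```

```bash
python3 - <<'E'
from h import *
im=snap('top','t7.png')
print(telemetry.get_obs()['eef_pos'])
for r in cartons(im,(130,130,250,260)): print(*r)
placed(im,.080)
rows([(404,152,28,65)])
b=im[120:270,140:360][:,:,::-1];s=snap('side')[140:320,180:400][:,:,::-1]
cv2.imwrite('pics/7c.png',np.vstack([cv2.resize(b,None,fx=2,fy=2,interpolation=cv2.INTER_CUBIC),cv2.resize(s,(440,300))]))
E
```

```text
[0.40513106 0.15136994 0.13748885]
placed s -98.4..101.6 mid 1.6 | lat -26.8..20.5 mid -3.1
(404, 152, 28, 65) -> [0.1, -0.1, 0.0] [-0.0, -1.5, 109.5]
```

View pics/7c.png

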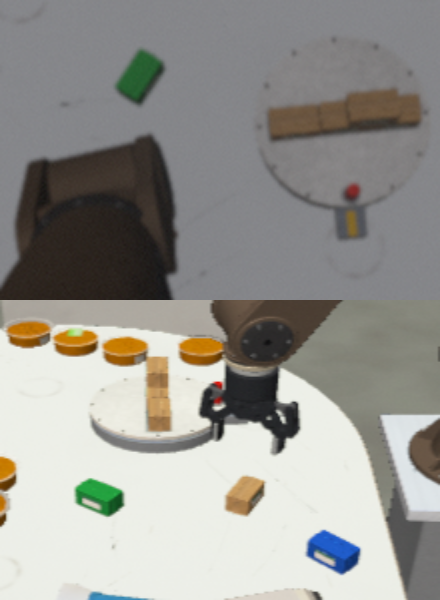

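The fourth carton sits over the right-hand joint; the last one (side 302,257) is unmoved. Pick it.

send_rows(deltas=[0,0,0,0,-1.5,60,1,0,0,0,0,-1.5,100,1,0,0,0,0,-1.5,109,1,0,0,0,0,-1.5,109,1,0,0,0,0,-1.5,109,-1,0,0,0,0,-1.5,109,-1,0,0,0,0,-1.5,109,-1,0,0,0,0,-1.5,109,-1,0,0,0,0,-1.5,109,-1,0,0,0,0,-1.5,109,-1])

```text
t: 33.85
eef_pos: [0.4036, 0.1522, 0.0283]
ee_rot: [3.14, -0.001, 1.135]
contact_force: [-0.3, 0.4, 14.2]
width: 0.434
finger_force: 59.8
```

```bash
python3 - <<'E'
from h import *
o=telemetry.get_obs();print(o['eef_pos'],np.degrees(o['ee_rot']),o['width'],o['finger_force'])
p=o['eef_pos'][:2]*1000;off=(p-[402,147.5])@[np.cos(np.radians(65)),np.sin(np.radians(65))];print('off',off)
x,y=slot(34+off);z0=o['eef_pos'][2]*1000;rows([(x,y,170,ANG),(x,y,z0+81,ANG)])
E
```

```text
[0.40358307 0.15224692 0.02828751] [ 1.79909628e+02 -6.15182108e-02  6.50445218e+01] 0.43428256046064817 59.77726757526398
off 4.971206409407975
(np.float64(548.0745511661676), np.float64(-80.7543245831434), 170, 94.6) -> [0.1, -0.0, -29.6] [-150.1, 229.5, -141.5]
(np.float64(548.0745511661676), np.float64(-80.7543245831434), np.float64(109.2875136888364), 94.6) -> [0.1, -0.0, -29.6] [-150.2, 229.4, -80.8]
```

send_rows(deltas=[0,0,0,0,0,-60,-1,0,0,0,0,0,-120,-1,0,0,-29.6,-150,229.5,-142,-1,0,0,-29.6,-150,229.5,-142,-1,0,0,-29.6,-150,229.5,-142,-1,0,0,-29.6,-150,229.5,-142,-1,0,0,-29.6,-150,229.5,-142,-1,0,0,-29.6,-150,229.5,-142,-1,0,0,-29.6,-150,229.5,-115,-1,0,0,-29.6,-150,229.5,-98,-1,0,0,-29.6,-150,229.5,-98,-1,0,0,-29.6,-150,229.5,-98,-1])

```text
t: 35.35
eef_pos: [0.548, -0.0803, 0.126]
ee_rot: [3.141, 0.0, 1.652]
contact_force: [0.0, -0.4, -1.0]
width: 0.435
finger_force: 61.0
```

send_rows(deltas=[0,0,0,0,0,0,-1,0,0,0,0,0,0,-1,0,0,0,0,0,0,-1])

```text
t: 35.72
eef_pos: [0.548, -0.0807, 0.1256]
ee_rot: [3.141, 0.0, 1.652]
contact_force: [-0.0, 0.0, 0.1]
width: 0.431
finger_force: 61.0
```

```bash
python3 - <<'E'
from h import *
o=telemetry.get_obs();print(o['eef_pos'],o['width'],o['finger_force'])
x,y=slot(39);rows([(x,y,109.3,ANG)])
E
```

```text
[ 0.54801524 -0.08066242  0.12556099] 0.4311978137684354 61.00154757499695
(np.float64(548.0722419511745), np.float64(-80.72562374020636), 109.3, 94.6) -> [0.0, 0.0, 0.0] [-0.1, 0.0, 16.3]
```

send_rows(deltas=[0,0,0,0,0,12,-1,0,0,0,0,0,16,-1,0,0,0,0,0,16,-1,0,0,0,0,0,16,-1,0,0,0,0,0,16,0.3,0,0,0,0,0,16,0.3,0,0,0,0,0,16,0.3,0,0,0,0,0,-40,0.6,0,0,0,0,0,-75,1,0,0,0,0,0,-75,1])

```text
t: 36.98
eef_pos: [0.5488, -0.0809, 0.2028]
ee_rot: [3.137, 0.002, 1.652]
contact_force: [0.4, 0.2, -1.2]
width: 1.001
finger_force: 0.0
```

send_rows(deltas=[0,0,0,60,0,-20,1,0,0,0,120,0,-20,1,0,0,0,180,0,-20,1,0,0,0,230,0,-20,1,0,0,0,230,0,-20,1])

```text
t: 37.6
eef_pos: [0.5284, 0.1513, 0.2193]
ee_rot: [-3.14, -0.0, 1.656]
contact_force: [0.4, -0.8, -0.3]
width: 0.998
finger_force: 0.0
```

```bash
python3 - <<'E'
from h import *
im=snap('top','t8.png')
o=telemetry.get_obs();print(o['eef_pos'],np.degrees(o['ee_rot']))
placed(im,.118)
rows([(444.5,-126.5,190,4),(444.5,-126.5,68,4)])
b=im[130:260,250:370][:,:,::-1];s=snap('side')[150:260,210:330][:,:,::-1]
cv2.imwrite('pics/8c.png',np.hstack([cv2.resize(b,(400,433),interpolation=cv2.INTER_CUBIC),cv2.resize(s,(400,433),interpolation=cv2.INTER_CUBIC)]))
E
```

```text
[0.52873274 0.14976622 0.21931598] [-1.79920927e+02  1.59974466e-02  9.48075478e+01]
placed s -90.9..102.5 mid 5.8 | lat -17.1..30.4 mid 6.7
(444.5, -126.5, 190, 4) -> [-0.0, 0.1, 90.8] [-268.2, -107.0, 29.5]
(444.5, -126.5, 68, 4) -> [-0.0, 0.1, 90.8] [-268.2, -106.9, 151.5]
```

View pics/8c.png

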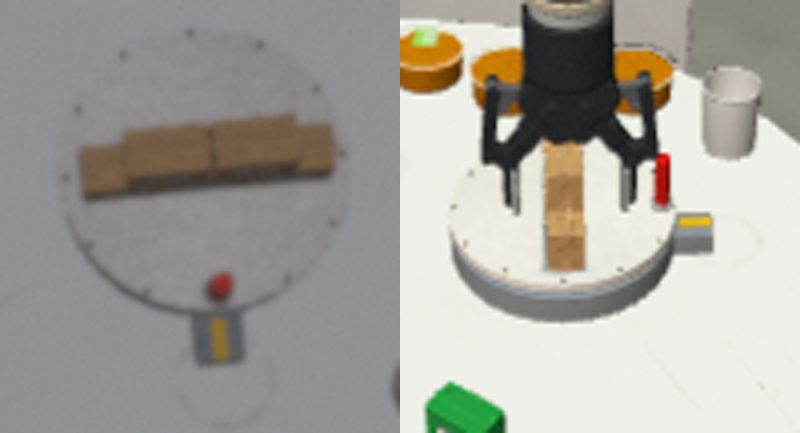

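The stack is right: two cartons over the joints of three, handle at the mark. Now back to the handle.

send_rows(deltas=[0,0,90.8,-268,-106,10,1,0,0,90.8,-268,-106,10,1,0,0,90.8,-268,-106,10,1,0,0,90.8,-268,-106,10,1,0,0,90.8,-268,-106,10,1,0,0,90.8,-268,-106,10,1,0,0,90.8,-268,-106,10,1,0,0,90.8,-268,-106,10,1,0,0,90.8,-268,-106,10,1,0,0,90.8,-268,-106,30,1,0,0,90.8,-268,-106,30,1,0,0,90.8,-268,-106,30,1])

```text
t: 39.2
eef_pos: [0.4453, -0.1278, 0.1906]
ee_rot: [3.141, 0.0, 0.066]
contact_force: [0.5, -0.6, 0.1]
width: 0.998
finger_force: 0.0
```

```bash
python3 - <<'E'
from h import *
o=telemetry.get_obs();print(o['eef_pos'],np.degrees(o['ee_rot']),o['joint_pos'].round(2))
rows([(446,-127,68,4)])
E
```

```text
[ 0.44526552 -0.12777331  0.19055894] [1.79994349e+02 3.33510859e-03 3.79262630e+00] [-0.42  0.34  2.01 -0.    0.79  1.08]
(446, -127, 68, 4) -> [0.0, 0.0, -0.2] [0.8, -0.7, 122.6]
```

send_rows(deltas=[0,0,0,0.5,0,50,1,0,0,0,0.5,0,100,1,0,0,0,0.5,0,122,1,0,0,0,0.5,0,122,1,0,0,0,0.5,0,122,1,0,0,0,0.5,0,122,-1,0,0,0,0.5,0,122,-1,0,0,0,0.5,0,122,-1,0,0,0,0.5,0,122,-1,0,0,0,0.5,0,122,-1,0,0,0,0.5,0,122,-1,0,0,0,0.5,0,122,-1], newtons=40)

```text
t: 40.7
eef_pos: [0.4457, -0.1269, 0.0687]
ee_rot: [-3.142, 0.0, 0.067]
contact_force: [-0.6, 2.1, 8.0]
width: 0.201
finger_force: 38.8
```

```bash
cat >> h.py <<'E'
AX=np.array([551.,-119.5])
def table(step,n):
    o=telemetry.get_obs();p=o['eef_pos'][:2]*1000;d=p-AX;r=np.hypot(*d);a=np.degrees(np.arctan2(d[1],d[0]))
    w=np.degrees(o['ee_rot'][2]);print('r %.1f ang %.1f yaw %.1f z %.1f'%(r,a%360,w,o['eef_pos'][2]*1000),o['width'],o['finger_force'],o['contact_force'].round(1))
    rows([tuple(np.round(q,1)) for q in arc(AX,105,a,a+step*n,o['eef_pos'][2]*1000,n+1,w-a)][1:])
E
python3 -c "
from h import *
table(3,12)"
```

```text
r 105.6 ang 184.0 yaw 3.9 z 68.7 0.2007787769119021 38.78418982028961 [-0.6  2.1  8. ]
(np.float64(446.8), np.float64(-132.3), np.float64(68.7), np.float64(6.9)) -> [-0.0, 0.0, -3.0] [0.7, 5.5, 0.0]
(np.float64(447.6), np.float64(-137.8), np.float64(68.7), np.float64(9.9)) -> [-0.0, 0.0, -6.0] [1.2, 11.0, 0.0]
(np.float64(448.7), np.float64(-143.2), np.float64(68.7), np.float64(12.9)) -> [-0.0, 0.0, -9.0] [1.9, 16.5, 0.0]
(np.float64(450.1), np.float64(-148.5), np.float64(68.7), np.float64(15.9)) -> [-0.0, 0.0, -12.0] [2.9, 21.8, 0.0]
(np.float64(451.7), np.float64(-153.7), np.float64(68.7), np.float64(18.9)) -> [-0.0, 0.0, -15.0] [4.2, 27.1, 0.0]
(np.float64(453.7), np.float64(-158.9), np.float64(68.7), np.float64(21.9)) -> [-0.0, 0.0, -18.0] [5.8, 32.5, 0.0]
(np.float64(455.9), np.float64(-163.9), np.float64(68.7), np.float64(24.9)) -> [-0.0, 0.0, -21.0] [7.7, 37.6, 0.0]
(np.float64(458.3), np.float64(-168.8), np.float64(68.7), np.float64(27.9)) -> [-0.0, 0.0, -24.0] [9.8, 42.7, 0.0]
(np.float64(461.0), np.float64(-173.6), np.float64(68.7), np.float64(30.9)) -> [-0.0, 0.0, -27.0] [12.1, 47.6, 0.0]
(np.float64(464.0), np.float64(-178.2), np.float64(68.7), np.float64(33.9)) -> [-0.0, 0.0, -30.0] [14.8, 52.4, 0.0]
(np.float64(467.2), np.float64(-182.7), np.float64(68.7), np.float64(36.9)) -> [-0.0, 0.0, -33.0] [17.7, 57.1, 0.0]
(np.float64(470.6), np.float64(-187.0), np.float64(68.7), np.float64(39.9)) -> [-0.0, 0.0, -36.0] [20.8, 61.6, 0.0]
```

send_rows(deltas=[0,0,-3,0.5,5.5,0,-1,0,0,-6,1,11,0,-1,0,0,-9,1.7,16.5,0,-1,0,0,-12,2.7,22,0,-1,0,0,-15,4,27,0,-1,0,0,-18,5.6,32.5,0,-1,0,0,-21,7.5,37.5,0,-1,0,0,-24,9.6,42.5,0,-1,0,0,-27,12,47.5,0,-1,0,0,-30,14.6,52.5,0,-1,0,0,-33,17.5,57,0,-1,0,0,-36,20.6,61.5,0,-1])

```text
t: 42.2
eef_pos: [0.4705, -0.1858, 0.0687]
ee_rot: [-3.14, -0.001, 0.696]
contact_force: [3.2, 14.9, 8.5]
width: 0.198
finger_force: 39.5
```

```bash
python3 -c "
from h import *
table(2.7,12)"
```

```text
r 104.3 ang 219.5 yaw 39.9 z 68.7 0.19810849709664013 39.47410762310028 [ 3.2 14.9  8.5]
(np.float64(473.2), np.float64(-190.0), np.float64(68.7), np.float64(42.6)) -> [-0.1, -0.0, -2.7] [-0.6, 5.0, -0.0]
(np.float64(476.6), np.float64(-193.6), np.float64(68.7), np.float64(45.3)) -> [-0.1, -0.0, -5.4] [-0.3, 9.9, -0.0]
(np.float64(480.2), np.float64(-197.0), np.float64(68.7), np.float64(48.0)) -> [-0.1, -0.0, -8.1] [0.3, 14.8, -0.0]
(np.float64(483.9), np.float64(-200.2), np.float64(68.7), np.float64(50.7)) -> [-0.1, -0.0, -10.8] [1.1, 19.7, -0.0]
(np.float64(487.8), np.float64(-203.3), np.float64(68.7), np.float64(53.4)) -> [-0.1, -0.0, -13.5] [2.1, 24.5, -0.0]
(np.float64(491.8), np.float64(-206.2), np.float64(68.7), np.float64(56.1)) -> [-0.1, -0.0, -16.2] [3.3, 29.3, -0.0]
(np.float64(495.9), np.float64(-208.9), np.float64(68.7), np.float64(58.8)) -> [-0.1, -0.0, -18.9] [4.7, 34.0, -0.1]
(np.float64(500.2), np.float64(-211.4), np.float64(68.7), np.float64(61.5)) -> [-0.1, -0.1, -21.6] [6.4, 38.7, -0.1]
(np.float64(504.6), np.float64(-213.7), np.float64(68.7), np.float64(64.2)) -> [-0.1, -0.1, -24.3] [8.3, 43.3, -0.1]
(np.float64(509.1), np.float64(-215.8), np.float64(68.7), np.float64(66.9)) -> [-0.1, -0.1, -27.0] [10.4, 47.8, -0.1]
(np.float64(513.7), np.float64(-217.6), np.float64(68.7), np.float64(69.6)) -> [-0.1, -0.1, -29.7] [12.8, 52.1, -0.1]
(np.float64(518.3), np.float64(-219.3), np.float64(68.7), np.float64(72.3)) -> [-0.1, -0.1, -32.4] [15.2, 56.4, -0.1]
```

send_rows(deltas=[0,0,-3,0.2,5.5,0,-1,0,0,-6,0.6,11,0,-1,0,0,-9,1.3,16.5,0,-1,0,0,-12,2.3,22,0,-1,0,0,-15,3.6,27,0,-1,0,0,-18,5.2,32.5,0,-1,0,0,-21,7,37.5,0,-1,0,0,-24,9.1,42.5,0,-1,0,0,-27,11.5,47.5,0,-1,0,0,-30,14.1,52.5,0,-1,0,0,-33,17,57,0,-1,0,0,-36,20,61.5,0,-1])

```text
t: 43.7
eef_pos: [0.5242, -0.2202, 0.0686]
ee_rot: [-3.138, -0.001, 1.326]
contact_force: [-7.0, 9.0, 10.4]
width: 0.2
finger_force: 40.0
```

```bash
python3 -c "
from h import *
table(3,6)"
```

```text
r 104.2 ang 255.1 yaw 75.9 z 68.6 0.200057661655951 40.00057876110077 [-7.   9.  10.4]
(np.float64(529.3), np.float64(-222.2), np.float64(68.6), np.float64(78.9)) -> [-0.2, -0.1, -3.0] [-0.7, 5.4, 0.0]
(np.float64(534.7), np.float64(-223.2), np.float64(68.6), np.float64(81.9)) -> [-0.2, -0.1, -6.0] [-0.3, 10.9, 0.0]
(np.float64(540.2), np.float64(-223.9), np.float64(68.6), np.float64(84.9)) -> [-0.2, -0.1, -9.0] [0.3, 16.4, -0.0]
(np.float64(545.7), np.float64(-224.4), np.float64(68.6), np.float64(87.9)) -> [-0.2, -0.1, -12.0] [1.2, 21.9, -0.0]
(np.float64(551.2), np.float64(-224.5), np.float64(68.6), np.float64(90.9)) -> [-0.2, -0.1, -15.0] [2.4, 27.2, -0.0]
(np.float64(556.7), np.float64(-224.3), np.float64(68.6), np.float64(93.9)) -> [-0.2, -0.1, -18.0] [3.9, 32.5, -0.1]
```

send_rows(deltas=[0,0,-3,0.1,5.5,0,-1,0,0,-6,0.6,11,0,-1,0,0,-9,1.3,16.5,0,-1,0,0,-12,2.3,22,0,-1,0,0,-15,3.6,27,0,-1,0,0,-18,5.2,32.5,0,-1,0,0,-18,5.2,32.5,0,-1,0,0,-18,5.2,32.5,0,-1,0,0,-18,5.2,32.5,0,-1,0,0,-18,5.2,32.5,0,-1])

```text
t: 44.95
eef_pos: [0.5584, -0.2237, 0.0687]
ee_rot: [3.141, -0.0, 1.638]
contact_force: [2.4, 6.0, 4.9]
width: 0.198
finger_force: 39.4
```

```bash
python3 -c "
from h import *
table(1,1)"
```

```text
r 104.4 ang 274.1 yaw 93.9 z 68.7 0.1977254079780423 39.409897327423096 [2.4 6.  4.9]
(np.float64(560.2), np.float64(-224.1), np.float64(68.7), np.float64(94.9)) -> [0.0, -0.0, -1.0] [-0.6, 1.8, 0.0]
```

Release gently, rise, and swing aside to look.

send_rows(deltas=[0,0,0,0,0,0,-0.4,0,0,0,0,0,0,0,0,0,0,0,0,0,0.5,0,0,0,0,0,0,0.5,0,0,0,0,0,0,0.5,0,0,0,0,0,-40,0.5,0,0,0,0,0,-100,0.5,0,0,0,0,0,-160,1,0,0,0,0,0,-180,1,0,0,0,-60,0,-180,1,0,0,0,-120,0,-180,1,0,0,0,-160,0,-180,1])

```text
t: 46.45
eef_pos: [0.5685, -0.3864, 0.2482]
ee_rot: [3.142, 0.0, 1.637]
contact_force: [0.8, 0.3, -0.2]
width: 1.003
finger_force: 0.0
```

```bash
python3 - <<'E'
from h import *
im=snap('top','t9.png')[130:260,250:370][:,:,::-1];s=snap('side')[150:260,210:330][:,:,::-1]
cv2.imwrite('pics/9c.png',np.hstack([cv2.resize(im,(400,433),interpolation=cv2.INTER_CUBIC),cv2.resize(s,(400,433),interpolation=cv2.INTER_CUBIC)]))
E
```

```text
(no output)
```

View pics/9c.png

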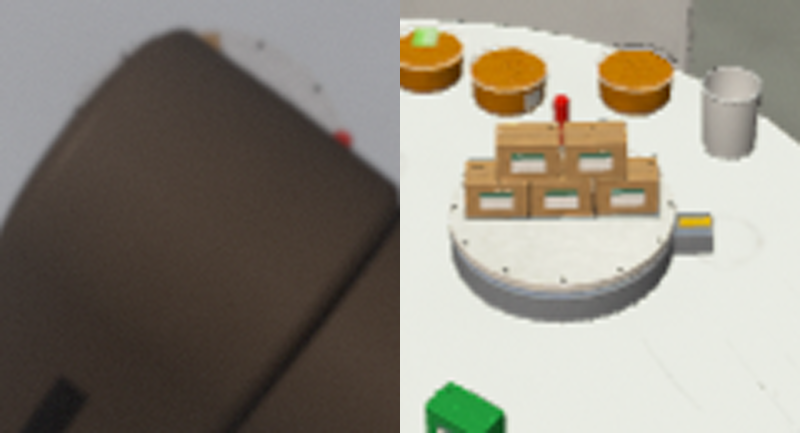

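The stack stands whole in brickwork facing the left, with the handle (crop 561,110) a quarter turn past the mark.

```bash
python3 -c "
from h import *
print(telemetry.get_obs()['qvel'].round(3)); print(bot.finish_job())"
```

```text
[ 0.051 -0.034  0.064  0.014 -0.012  0.034]
the job is handed in; nothing more can be done
None
```

The job is done and handed in: the last picture shows all five cartons stacked as brickwork on the strip (three below, two over the joints) and the table turned three clicks counter-clockwise; the beaker, paste cup and scraper were not touched.

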